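# Stroke check of the mould rams

### The job

Check the three rams of the specimen mould: push each one down its bore until its collar sits home on the buffer ring. One of the three binds part-way down: as soon as it stiffens, stop, without forcing it (no ram may be loaded with more than about 20 N, on the ring either), draw that ram out and set it down in the empty enamel tray, not dropped. Leave the other two fully home and do not knock the mug, cup or weight about.

Things in the scene. Friction and masses are not known exactly. Their poses are not given: they have to be found in the camera images.
- mould: Specimen mould: dark steel block 75 x 220 x 80 mm high (x, y, z of its own frame), fixed to the bench, turned up to 0.35 rad. Origin: centre of its underside. Three upright blind bores, 26.5 mm wide, in a row along its y axis at y = +70 (a), 0 (b) and -70 mm (c), each holding a ram with 1 to 2 mm of slack, and ringed by a springy rubber buffer, 42 mm wide, 4 mm high.
- bore_a (a point): Centre of the mouth of bore a, on the mould's top face, 80 mm above the bench.
- ram_a: Loose ram in bore a, 0.28 kg; all three look alike. Origin: on its axis at its collar's underside, z up the axis. Below: aluminium shaft, 24 mm diameter, 60 mm long. Above: collar, 38 mm diameter, to 6 mm; neck, 18 mm, to 16 mm; black cylindrical grip, 30 mm, from 16 to its flat top at 46 mm. At the start the collar stands 28 mm (its stroke) above the buffer ring. It only rests on its pad and lifts out.
- pad_a (a joint): How far (m) the pad under ram a has been pushed down: 0 at the start, 0.028 with the ram home; friction holds it there, even with the ram drawn out. A free ram goes down under a push of 1 to 6 N until its collar meets the buffer ring, which gives 1 mm per 5 N. The binding ram (exactly one, any of the three) starts alike, but from somewhere 9 to 15 mm down it stiffens by 2 to 3 N per mm and springs back.
- bore_b (a point): Centre of the mouth of bore b, on the mould's top face, 80 mm above the bench.
- ram_b: Loose ram in bore b, 0.28 kg; all three look alike. Origin: on its axis at its collar's underside, z up the axis. Below: aluminium shaft, 24 mm diameter, 60 mm long. Above: collar, 38 mm diameter, to 6 mm; neck, 18 mm, to 16 mm; black cylindrical grip, 30 mm, from 16 to its flat top at 46 mm. At the start the collar stands 28 mm (its stroke) above the buffer ring. It only rests on its pad and lifts out.
- pad_b (a joint): How far (m) the pad under ram b has been pushed down: 0 at the start, 0.028 with the ram home; friction holds it there, even with the ram drawn out. A free ram goes down under a push of 1 to 6 N until its collar meets the buffer ring, which gives 1 mm per 5 N. The binding ram (exactly one, any of the three) starts alike, but from somewhere 9 to 15 mm down it stiffens by 2 to 3 N per mm and springs back.
- bore_c (a point): Centre of the mouth of bore c, on the mould's top face, 80 mm above the bench.
- ram_c: Loose ram in bore c, 0.28 kg; all three look alike. Origin: on its axis at its collar's underside, z up the axis. Below: aluminium shaft, 24 mm diameter, 60 mm long. Above: collar, 38 mm diameter, to 6 mm; neck, 18 mm, to 16 mm; black cylindrical grip, 30 mm, from 16 to its flat top at 46 mm. At the start the collar stands 28 mm (its stroke) above the buffer ring. It only rests on its pad and lifts out.
- pad_c (a joint): How far (m) the pad under ram c has been pushed down: 0 at the start, 0.028 with the ram home; friction holds it there, even with the ram drawn out. A free ram goes down under a push of 1 to 6 N until its collar meets the buffer ring, which gives 1 mm per 5 N. The binding ram (exactly one, any of the three) starts alike, but from somewhere 9 to 15 mm down it stiffens by 2 to 3 N per mm and springs back.
- tray: Empty white enamelled reject tray, 170 x 170 mm outside, 35 mm high, walls and floor 5 mm thick, fixed. Origin: centre of its underside.
- mug: Bystander: white mug, 80 mm wide, 85 mm high, with a side handle. Origin: centre of its underside.
- cup: Bystander: plain steel cup, 68 mm wide, 70 mm high. Origin: centre of its underside.
- weight: Bystander: brass balance weight, 40 mm wide, 54 mm high. Origin: centre of its underside.
Not all that is in view belongs to the job. What is shaped like the ram_a but orange, purple or turquoise is not meant.

How it is judged:
At the end, for the whole second after the job is handed in: The ram that binds, after being pushed at least 7 mm down its bore, lies or stands in the tray; the other two stand in their own bores with the collar within 2.5 mm of the buffer ring's free top (86.5 mm above the mould's foot), upright and within 6 mm of the bore's axis; all rams are at rest (((x of ram_a in the frame of tray between -0.08 and 0.08 m and y of ram_a in the frame of tray between -0.08 and 0.08 m and z of ram_a in the frame of tray below 0.09 m and contact force between ram_a and tray above 0.3 N and value of joint pad_a above 0.007 m and z of each of ram_b, ram_c in the frame of mould below 0.0865 m and horizontal distance between ram_b and bore_b below 0.006 m and angle between each of ram_b, ram_c's own z axis and vertical below 0.1 rad and horizontal distance between ram_c and bore_c below 0.006 m) or (x of ram_b in the frame of tray between -0.08 and 0.08 m and y of ram_b in the frame of tray between -0.08 and 0.08 m and z of ram_b in the frame of tray below 0.09 m and contact force between ram_b and tray above 0.3 N and value of joint pad_b above 0.007 m and z of each of ram_a, ram_c in the frame of mould below 0.0865 m and horizontal distance between ram_a and bore_a below 0.006 m and angle between each of ram_a, ram_c's own z axis and vertical below 0.1 rad and horizontal distance between ram_c and bore_c below 0.006 m) or (x of ram_c in the frame of tray between -0.08 and 0.08 m and y of ram_c in the frame of tray between -0.08 and 0.08 m and z of ram_c in the frame of tray below 0.09 m and contact force between ram_c and tray above 0.3 N and value of joint pad_c above 0.007 m and z of each of ram_a, ram_b in the frame of mould below 0.0865 m and horizontal distance between ram_a and bore_a below 0.006 m and angle between each of ram_a, ram_b's own z axis and vertical below 0.1 rad and horizontal distance between ram_b and bore_b below 0.006 m)) and linear speed of each of ram_a, ram_b, ram_c below 0.03 m/s); the robot touches nothing.
It fails at once if a ram is loaded against the mould with more than 25 N (contact force between any of ram_a, ram_b, ram_c and mould above 25 N).
It fails at once if a ram is dropped or thrown (faster than 1.3 m/s) (linear speed of any of ram_a, ram_b, ram_c above 1.3 m/s).
It fails at once if the mug, cup or weight is knocked away (moved more than 30 mm) or tipped (distance of any of mug, cup, weight from where it was at the start of the episode above 0.03 m or angle between any of mug, cup, weight's own z axis and vertical above 0.4 rad).
It also fails if it takes over 61 s, if anything falls off the work surface, if the arm or the gripper's body presses on something with over 40 N, if the wrist force passes 120 N, or if a joint passes its speed limit or range.

### The arm

A 6-joint arm with a two-finger parallel gripper is mounted at the origin on the work surface. World frame = base frame: x ahead of the robot, y to its left, z up, the work surface at z = 0. Lengths are in m, angles in rad, forces in N, time in s.
With the tool pointing down it reaches from about 0.375 to 0.9 m from the base axis. Payload 3.1 kg.
Tool frame: the origin (TCP) lies between the finger pads; the fingertips stand 22 mm ahead of it and the grasp point (between the pads) lies 3 mm ahead of it; z points along the fingers, y is the direction in which the jaws open and shut (so a half turn about z gives the same grasp; the last joint's range is limited). The gripper opens to 85 mm and grips with 20 to 120 N. Pads are 22 mm wide; open, the fingers measure 114 mm over their backs; the gripper's body (76 mm by 85 mm) begins 54 mm behind the grasp point. The pads swing forward as they close: fully open they stand 13 mm farther back than shut.
Start: joints at [0.95, 0.527, 1.433, -0, 1.181, -0.178], TCP at [0.268, 0.565, 0.253] pointing down, gripper open.
Joint ranges: [-3.08, 3.08], [-0.75, 2.2], [0.22, 2.44], [-1.43, 4.57], [0, 2.65], [-2.85, 2.85]. Speed limits (rad/s): [2.79, 2.79, 3.14, 3.14, 3.14, 3.14].

### API

Orientations are given as a unit quaternion [x, y, z, w].
In Python, from station import status, snapshot, manip gives the robot as it stands.
- The arm moves only by the tool move_arm, never from a script. Its argument "plan" is a list that holds one entry, the list of rows, each a list of 7 numbers: the turn, a rotation vector about the tool's x, y, z scaled (see below), then the shift along the tool's x, y, z scaled (see below), then the closure, from 0 (fully open) to 1 (shut). A call has exactly 8 rows; each row is the pose to reach, as a shift and turn from the pose commanded when the call began, along the tool's axes at that moment; what a row does not reach only later rows make up. The controller multiplies each number of a shift by 100 mm and each number of a turn by pi/4 rad. A row lasts 1/8 s, in which the tool goes at most 62.5 mm and 10.7 degrees, less where a joint would pass 70% of its speed; a pose out of reach is approached as far as the arm can. A call with a number of a shift or a turn outside -1 to 1 is refused whole. A call with a gripper value outside its range is refused whole. The fingers move at their own pace and stop on an object; "force" is the grip in N (left out, the last holds). Time passes only in rows, so rows that repeat a pose let the fingers close, or fill a call up. It gives the time, the measured TCP pose, the force and the opening at its end, in the units of the state.
- status.sense(): the state, without advancing time (a new reading comes with each control period).
- snapshot(name): name is "scene" or "top"; returns a dict with "img" (420x560x3 uint8, red, green, blue), "depth" (420x560 float32, m along the optical axis (not along the pixel's ray), 0 where there is no reading), "mtx" (3x3 intrinsics, pixels), "T" (4x4, takes a point from camera to world coordinates). Camera axes: x right, y up, looking along -z (the intrinsics and any distortion apply to the point x, -y, -z); pixel columns grow to the right and rows downward; lengths in m; the calibration is good to about 2 mm. A picture is of the moment at which its call begins.
- manip.sign_off(): hands the job in, once; it reports no verdict.
The state is a dict: "t": time; "q": joint angles; "qd": joint speeds; "tau": joint torques, N m; "tcp_pos": TCP position; "tool_rot": TCP orientation; "force": force on the tool from outside, world axes, zero at the start; "ft_torque": the same for the moment, N m; "finger_gap": opening from 0.0 (shut) to 1.0 (fully open).
Only numpy, scipy, OpenCV 4.12 (cv2) and the standard library are available. Lean on these libraries where they do the work, as an engineer would, in place of code of your own. Each camera call takes 0.05 s, during which the arm holds its last target. There are 200 camera calls.

## Working session

There is one attempt and no reset: what is moved stays moved. The work goes in short steps, Python scripts to look and compute and a tool call to move; the robot and the scene stay as the last step left them, time stands still between calls to the robot, and variables do not carry over. Pictures are saved under pics/ and viewed, on a budget of 10 in all, crops included, one or two more only if the job needs it, and the job is handed in when it is done.

Besides the shell and the picture viewer there is one more tool, called after "Emit:" by a JSON object that holds its "name" and its "arguments". move_arm: Moves the arm, as the interface text tells. Its arguments: {"type":"object","properties":{"plan":{"type":"array"},"force":{"type":"number"}},"required":["plan"]}

```bash
mkdir -p pics; ls; python3 - <<'E'
from station import status, snapshot
import cv2,numpy as np
for n in("scene","top"):
    s=snapshot(n); cv2.imwrite(f"pics/{n}0.png",cv2.resize(s["img"][:,:,::-1],(800,600)))
    np.savez(f"{n}0.npz",**s); print(n,s["mtx"].tolist(),s["T"].round(3).tolist())
print(status.sense())
E
```

```text
pics
scene [[468.0813040338707, 0.0, 279.59328804640535], [0.0, 468.0813040338707, 211.6319148423654], [0.0, 0.0, 1.0]] [[-0.825, -0.373, 0.425, 1.051], [0.565, -0.537, 0.626, 0.707], [-0.005, 0.757, 0.654, 0.772], [0.0, 0.0, 0.0, 1.0]]
top [[500.1628275238382, 0.0, 283.80559105322635], [0.0, 500.1628275238382, 205.636847810495], [0.0, 0.0, 1.0]] [[-0.001, 0.998, -0.063, 0.519], [-1.0, 0.001, 0.031, 0.086], [0.031, 0.063, 0.998, 1.232], [0.0, 0.0, 0.0, 1.0]]
{'t': 0.1, 'q': array([ 9.49531171e-01,  5.28395629e-01,  1.43380070e+00, -1.28840662e-05,
        1.18138102e+00, -1.78468529e-01]), 'qd': array([ 0.00166915, -0.00217196, -0.00041452, -0.00043621,  0.00103235,
        0.00080113]), 'tau': array([-2.10731018e-04, -4.43305635e+01, -1.78584641e+01, -2.80493432e-04,
        3.87579203e-03,  5.19702127e-06]), 'tcp_pos': array([0.26739032, 0.56423864, 0.2524092 ]), 'tool_rot': array([ 2.19591520e-01,  9.75591400e-01, -9.16382880e-04, -3.80829142e-04]), 'force': array([-0.62855698,  0.28865301,  0.08362627]), 'ft_torque': array([-0.01355528,  0.00635554,  0.02710258]), 'finger_gap': 1.000481591652619}
```

View pics/scene0.png

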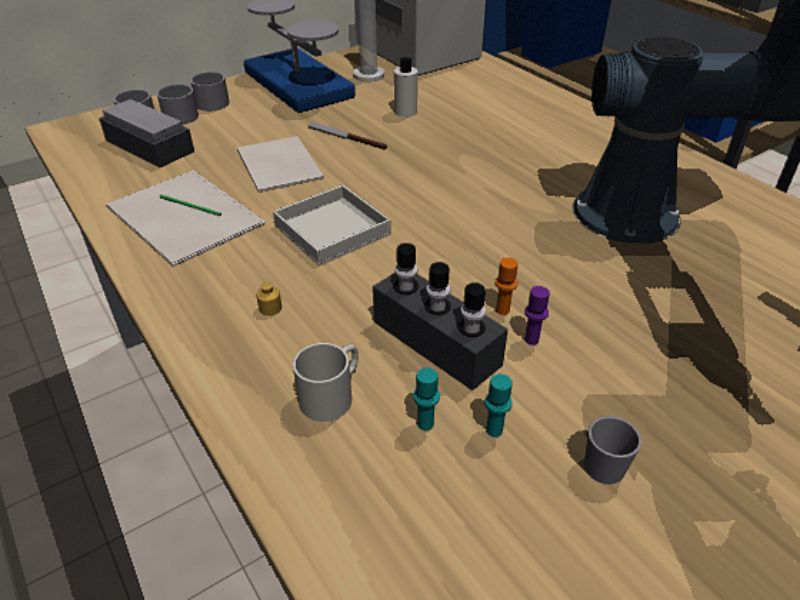

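View pics/top0.png

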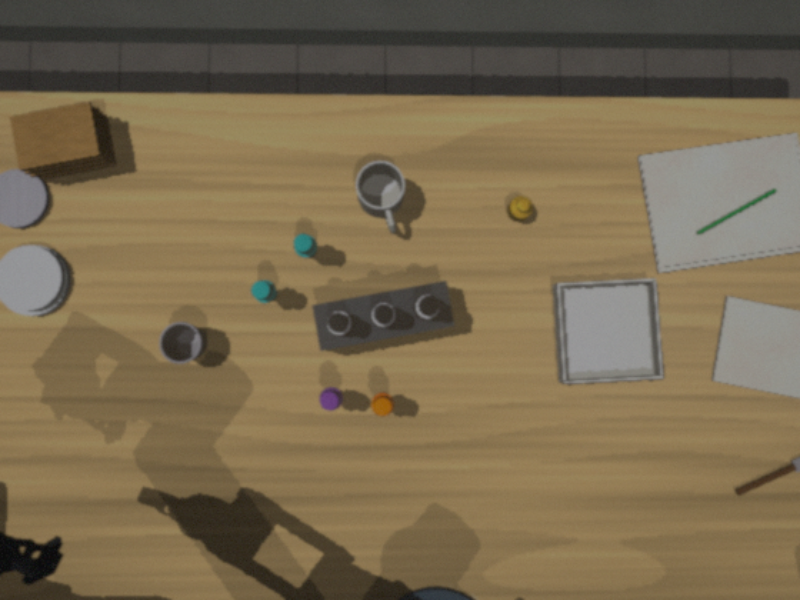

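The scene view shows the mould with three black-gripped rams (405,255), (439,275), (474,297). The tray is at (333,222), the mug at (325,380), the cup at (611,450) and the weight at (268,298). The orange, purple and two turquoise look-alikes stand loose. In the top view the rams are at (338,321), (383,313) and (428,305), and the tray is at (609,331). Only the black-gripped ones stand in the mould, so they are the ones meant.

```bash
cat > h.py <<'E'
import numpy as np,cv2
def cloud(s):
    d=s["depth"];v,u=np.indices(d.shape);K=s["mtx"]
    x=(u-K[0,2])/K[0,0]*d;y=(v-K[1,2])/K[1,1]*d
    p=np.stack([x,-y,-d],-1)@s["T"][:3,:3].T+s["T"][:3,3]
    p[d==0]=np.nan;return p
E
python3 - <<'E'
import numpy as np,cv2
from h import *
for n in("scene","top"):
    s=np.load(n+"0.npz");p=cloud(s);z=p[...,2]
    roi=(p[...,0]>.35)&(p[...,0]<.95)&(p[...,1]>-.4)&(p[...,1]<.4)
    for lo,hi in((.145,.175),(.07,.088),(.02,.042),(.095,.115)):
        m=(roi&(z>lo)&(z<hi)).astype(np.uint8)
        k,l,st,c=cv2.connectedComponentsWithStats(m)
        for i in range(1,k):
            if st[i,4]<25: continue
            q=p[l==i]; r=cv2.minAreaRect((q[:,:2]*1000).astype(np.float32))
            print(n,lo,st[i,4],c[i].round(),"med",np.median(q,0).round(4),"rect",np.round(r[0],1),np.round(r[1],1),round(r[2],1))
E
```

```text
scene 0.145 141 [284. 176.] med [0.5746 0.0216 0.1578] rect [573.2  18.7] [29.3 28.7] 30.0
scene 0.145 162 [307. 190.] med [0.563  0.0907 0.1577] rect [559.6  87.1] [29.4 27.6] 11.5
scene 0.145 169 [332. 204.] med [0.5494 0.1588 0.1578] rect [546.9 155.8] [30.  27.9] 25.8
scene 0.07 1965 [308. 220.] med [0.5708 0.105  0.0809] rect [558.5  86.3] [ 79.4 221.4] 10.4
scene 0.07 50 [354. 195.] med [0.425  0.0948 0.0819] rect [423.2  94.8] [14.  26.6] 44.1
scene 0.07 52 [376. 215.] med [0.433  0.1788 0.0818] rect [432.4 178. ] [11.1 27.3] 46.3
scene 0.07 573 [225. 256.] med [0.7706 0.0916 0.0802] rect [767.6  87.3] [92.8 78.8] 53.6
scene 0.07 54 [298. 275.] med [0.6817 0.2235 0.0835] rect [679.9 221.4] [11.6 27.6] 51.2
scene 0.07 51 [348. 279.] med [0.6089 0.287  0.0827] rect [605.9 285.8] [11.7 27.5] 41.4
scene 0.07 30 [426. 292.] med [0.4991 0.3866 0.0712] rect [500.3 387.8] [ 7.2 34.5] 58.4
scene 0.02 906 [232. 154.] med [ 0.5384 -0.2861  0.0303] rect [ 534.8 -297.1] [174.  179.2] 3.2
scene 0.02 170 [188. 208.] med [ 0.7501 -0.1372  0.0354] rect [ 746.8 -144.2] [33.3 38.4] 65.7
scene 0.
[... 1890 characters left out ...]
. 122.] med [0.8019 0.0943 0.0297] rect [793.3  96.8] [27.8 69.3] 10.2
top 0.02 162 [363. 146.] med [ 0.7386 -0.1421  0.0371] rect [ 743.8 -146.9] [38.5 38.5] 30.5
top 0.02 35 [261. 148.] med [0.7333 0.1039 0.0309] rect [737.8 105.9] [53.9  9.2] 64.7
top 0.02 824 [427. 231.] med [ 0.5346 -0.305   0.0342] rect [ 534.9 -295.4] [170.1 172. ] 2.8
top 0.095 142 [211. 170.] med [0.6718 0.2153 0.1059] rect [672.9 214.5] [28.5 28.7] 45.1
top 0.095 141 [182. 202.] med [0.5989 0.2796 0.1061] rect [598.2 280.2] [27.8 27.9] 63.5
top 0.095 143 [230. 280.] med [0.4249 0.1713 0.106 ] rect [424.8 171.4] [27.3 26.9] 88.9
top 0.095 141 [267. 284.] med [0.4158 0.0888 0.1066] rect [415.6  88.8] [26.9 27.3] 89.7
```

Emit:
{"name": "move_arm", "arguments": {"plan": [[[0, 0, 0.1, -0.16, -0.1, 0, 1], [0, 0, 0.2, -0.33, -0.2, 0, 1], [0, 0, 0.3, -0.5, -0.3, 0, 1], [0, 0, 0.4, -0.67, -0.4, 0, 1], [0, 0, 0.5, -0.83, -0.5, 0, 1], [0, 0, 0.6, -1, -0.58, 0, 1], [0, 0, 0.6, -1, -0.58, 0, 1], [0, 0, 0.6, -1, -0.58, 0, 1]]], "force": 40}}

```text
t: 1.1
tcp_pos: [0.3329, 0.4698, 0.2531]
tool_rot: [0.441, 0.898, -0.0, -0.0]
force: [-0.3, -0.1, 0.2]
finger_gap: 0.001
```

Emit:
{"name": "move_arm", "arguments": {"plan": [[[0, 0, 0.1, -0.16, -0.01, 0, 1], [0, 0, 0.2, -0.33, -0.02, 0, 1], [0, 0, 0.3, -0.5, -0.03, 0, 1], [0, 0, 0.4, -0.67, -0.04, 0, 1], [0, 0, 0.5, -0.83, -0.05, 0, 1], [0, 0, 0.6, -1, -0.06, 0, 1], [0, 0, 0.6, -1, -0.06, 0, 1], [0, 0, 0.6, -1, -0.06, 0, 1]]]}}

```text
t: 2.1
tcp_pos: [0.389, 0.3873, 0.2533]
tool_rot: [0.638, 0.77, 0.0, -0.0]
force: [0.1, -0.6, -0.2]
finger_gap: 0.002
```

Emit:
{"name": "move_arm", "arguments": {"plan": [[[0, 0, 0, -0.2, 0.08, 0, 1], [0, 0, 0, -0.4, 0.16, 0, 1], [0, 0, 0, -0.6, 0.25, 0, 1], [0, 0, 0, -0.8, 0.35, 0, 1], [0, 0, 0, -1, 0.44, 0, 1], [0, 0, 0, -1, 0.44, 0, 1], [0, 0, 0, -1, 0.44, 0, 1], [0, 0, 0, -1, 0.44, 0, 1]]]}}

```text
t: 3.1
tcp_pos: [0.4506, 0.2973, 0.2533]
tool_rot: [0.638, 0.77, -0.0, -0.0]
force: [-0.1, -0.0, 0.3]
finger_gap: 0.005
```

```bash
cat > g.py <<'E'
from station import status
from scipy.spatial.transform import Rotation as R
import numpy as np,sys
T=dict(a=[.546,.156],b=[.5588,.0874],c=[.5718,.0188],t=[.535,-.296])
s=status.sense();r=R.from_quat(s["tool_rot"])
yaw=np.degrees(np.arctan2(*r.as_matrix()[[1,0],1]))
print("t",round(s["t"],2),"p",s["tcp_pos"].round(4),"F",s["force"].round(2),"gap",round(s["finger_gap"],3),"yaw_y",yaw.round(2),"zax",r.as_matrix()[:,2].round(3))
if len(sys.argv)>1:
    g=np.array(T[sys.argv[1]]+[float(sys.argv[2])])
    print("shift units",(r.inv().apply(g-s["tcp_pos"])*10).round(3),"turn to 10.5:",round((yaw-10.5)/45,3))
E
python3 g.py a 0.195
```

```text
t 3.1 p [0.4506 0.2973 0.2533] F [-0.1  -0.    0.29] gap 0.005 yaw_y 10.71 zax [-0.  0. -1.]
shift units [-1.566  0.675  0.582] turn to 10.5: 0.005
```

Emit:
{"name": "move_arm", "arguments": {"plan": [[[0, 0, 0, -0.2, 0.09, 0, 1], [0, 0, 0, -0.4, 0.18, 0, 1], [0, 0, 0, -0.6, 0.27, 0, 1], [0, 0, 0, -0.8, 0.36, 0, 1], [0, 0, 0, -1, 0.45, 0, 1], [0, 0, 0, -1.0, 0.45, 0, 1], [0, 0, 0, -1, 0.45, 0, 1], [0, 0, 0, -1, 0.45, 0, 1]]]}}

```text
t: 4.1
tcp_pos: [0.5133, 0.2071, 0.2533]
tool_rot: [0.638, 0.77, -0.0, -0.0]
force: [1.1, -0.1, -0.1]
finger_gap: 0.003
```

Emit:
{"name": "move_arm", "arguments": {"plan": [[[0, 0, 0, -0.19, 0.08, 0.05, 1], [0, 0, 0, -0.38, 0.15, 0.1, 1], [0, 0, 0, -0.57, 0.225, 0.2, 1], [0, 0, 0, -0.57, 0.225, 0.35, 1], [0, 0, 0, -0.57, 0.225, 0.5, 1], [0, 0, 0, -0.57, 0.225, 0.58, 1], [0, 0, 0, -0.57, 0.225, 0.58, 1], [0, 0, 0, -0.57, 0.225, 0.58, 1]]]}}

```text
t: 5.1
tcp_pos: [0.5467, 0.155, 0.1956]
tool_rot: [0.638, 0.77, 0.0, 0.0]
force: [-0.3, -0.5, 0.3]
finger_gap: -0.003
```

```bash
python3 g.py a 0.180; python3 - <<'E'
from station import snapshot
import cv2,numpy as np
s=snapshot("scene"); cv2.imwrite("pics/s1.png",cv2.resize(s["img"][120:270,200:400,::-1],(800,600)))
E
```

```text
t 5.1 p [0.5467 0.155  0.1956] F [-0.31 -0.53  0.31] gap -0.003 yaw_y 10.67 zax [ 0.001  0.    -1.   ]
shift units [ 0.011 -0.005  0.156] turn to 10.5: 0.004
```

View pics/s1.png

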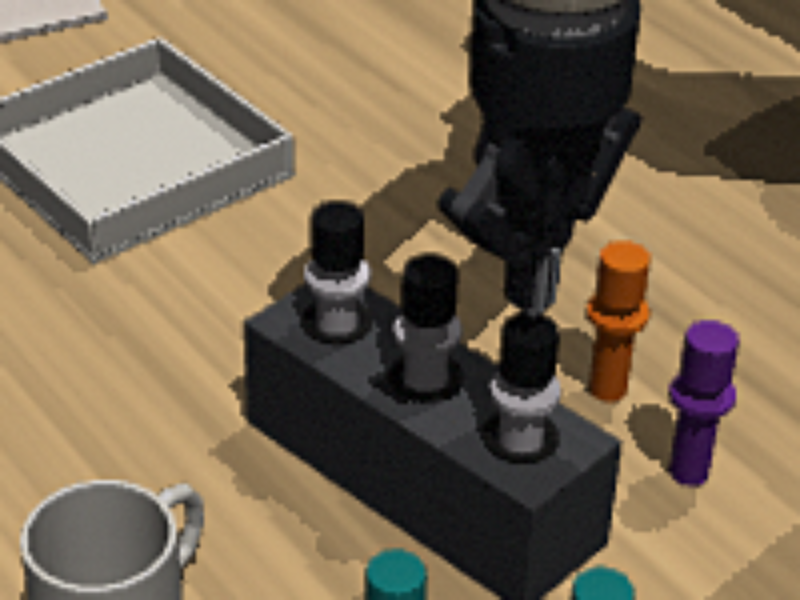

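The crop shows the shut fingertips centred above ram a's black grip (528,330). The orange and purple rods stand outside the mould.

Emit:
{"name": "move_arm", "arguments": {"plan": [[[0, 0, 0, 0, 0, 0.06, 1], [0, 0, 0, 0, 0, 0.12, 1], [0, 0, 0, 0, 0, 0.15, 1], [0, 0, 0, 0, 0, 0.17, 1], [0, 0, 0, 0, 0, 0.19, 1], [0, 0, 0, 0, 0, 0.21, 1], [0, 0, 0, 0, 0, 0.235, 1], [0, 0, 0, 0, 0, 0.235, 1]]]}}

```text
t: 6.15
tcp_pos: [0.5464, 0.1545, 0.1715]
tool_rot: [0.639, 0.77, -0.0, -0.0]
force: [-1.0, 0.4, 1.9]
finger_gap: -0.002
```

Emit:
{"name": "move_arm", "arguments": {"plan": [[[0, 0, 0, 0, 0, 0.01, 1], [0, 0, 0, 0, 0, 0.015, 1], [0, 0, 0, 0, 0, 0.02, 1], [0, 0, 0, 0, 0, 0.025, 1], [0, 0, 0, 0, 0, 0.03, 1], [0, 0, 0, 0, 0, 0.03, 1], [0, 0, 0, 0, 0, 0.03, 1], [0, 0, 0, 0, 0, 0.03, 1]]]}}

```text
t: 7.15
tcp_pos: [0.5465, 0.1546, 0.1688]
tool_rot: [0.639, 0.77, -0.0, -0.0]
force: [0.1, 0.2, 2.7]
finger_gap: 0.0
```

Emit:
{"name": "move_arm", "arguments": {"plan": [[[0, 0, 0, 0, 0, 0.01, 1], [0, 0, 0, 0, 0, 0.015, 1], [0, 0, 0, 0, 0, 0.02, 1], [0, 0, 0, 0, 0, 0.025, 1], [0, 0, 0, 0, 0, 0.03, 1], [0, 0, 0, 0, 0, 0.03, 1], [0, 0, 0, 0, 0, 0.03, 1], [0, 0, 0, 0, 0, 0.03, 1]]]}}

```text
t: 8.15
tcp_pos: [0.547, 0.1546, 0.1663]
tool_rot: [0.639, 0.77, 0.0, 0.0]
force: [-0.7, -0.3, 6.0]
finger_gap: 0.001
```

Emit:
{"name": "move_arm", "arguments": {"plan": [[[0, 0, 0, 0, 0, 0.005, 1], [0, 0, 0, 0, 0, 0.01, 1], [0, 0, 0, 0, 0, 0.015, 1], [0, 0, 0, 0, 0, 0.015, 1], [0, 0, 0, 0, 0, 0.015, 1], [0, 0, 0, 0, 0, 0.015, 1], [0, 0, 0, 0, 0, 0.015, 1], [0, 0, 0, 0, 0, 0.015, 1]]]}}

```text
t: 9.15
tcp_pos: [0.5475, 0.1546, 0.1654]
tool_rot: [0.639, 0.77, 0.001, 0.001]
force: [-0.1, -0.8, 8.5]
finger_gap: 0.001
```

Ram a stiffens: 2.7 → 6.0 → 8.5 N at about 14 mm down. That's the binding one, so I stop pushing it and move on to b.

Emit:
{"name": "move_arm", "arguments": {"plan": [[[0, 0, 0, 0, 0, -0.08, 1], [0, 0, 0, 0, 0, -0.2, 1], [0, 0, 0, 0, 0, -0.32, 1], [0, 0, 0, -0.2, 0, -0.32, 1], [0, 0, 0, -0.45, 0, -0.32, 1], [0, 0, 0, -0.68, 0, -0.32, 1], [0, 0, 0, -0.68, 0, -0.32, 1], [0, 0, 0, -0.68, 0, -0.32, 1]]]}}

```text
t: 10.15
tcp_pos: [0.5588, 0.0875, 0.1961]
tool_rot: [0.639, 0.769, -0.0, -0.0]
force: [-0.2, -0.0, -0.2]
finger_gap: 0.002
```

```bash
python3 g.py b 0.170
```

```text
t 10.15 p [0.5588 0.0875 0.1961] F [-0.23 -0.04 -0.22] gap 0.002 yaw_y 10.58 zax [-0.001  0.    -1.   ]
shift units [-0.001 -0.     0.261] turn to 10.5: 0.002
```

Emit:
{"name": "move_arm", "arguments": {"plan": [[[0, 0, 0, 0, 0, 0.08, 1], [0, 0, 0, 0, 0, 0.14, 1], [0, 0, 0, 0, 0, 0.17, 1], [0, 0, 0, 0, 0, 0.2, 1], [0, 0, 0, 0, 0, 0.23, 1], [0, 0, 0, 0, 0, 0.26, 1], [0, 0, 0, 0, 0, 0.29, 1], [0, 0, 0, 0, 0, 0.29, 1]]]}}

```text
t: 11.15
tcp_pos: [0.5588, 0.0877, 0.1668]
tool_rot: [0.639, 0.77, -0.0, -0.0]
force: [0.6, 0.3, 0.8]
finger_gap: -0.0
```

Emit:
{"name": "move_arm", "arguments": {"plan": [[[0, 0, 0, 0, 0, 0.01, 1], [0, 0, 0, 0, 0, 0.02, 1], [0, 0, 0, 0, 0, 0.03, 1], [0, 0, 0, 0, 0, 0.03, 1], [0, 0, 0, 0, 0, 0.03, 1], [0, 0, 0, 0, 0, 0.03, 1], [0, 0, 0, 0, 0, 0.03, 1], [0, 0, 0, 0, 0, 0.03, 1]]]}}

```text
t: 12.15
tcp_pos: [0.559, 0.0877, 0.1642]
tool_rot: [0.639, 0.77, -0.0, -0.0]
force: [-0.5, 0.1, 0.8]
finger_gap: -0.002
```

Emit:
{"name": "move_arm", "arguments": {"plan": [[[0, 0, 0, 0, 0, 0.02, 1], [0, 0, 0, 0, 0, 0.035, 1], [0, 0, 0, 0, 0, 0.05, 1], [0, 0, 0, 0, 0, 0.065, 1], [0, 0, 0, 0, 0, 0.08, 1], [0, 0, 0, 0, 0, 0.095, 1], [0, 0, 0, 0, 0, 0.095, 1], [0, 0, 0, 0, 0, 0.095, 1]]]}}

```text
t: 13.15
tcp_pos: [0.5589, 0.0877, 0.1545]
tool_rot: [0.639, 0.77, -0.0, -0.0]
force: [-0.3, 0.2, 0.1]
finger_gap: -0.0
```

Emit:
{"name": "move_arm", "arguments": {"plan": [[[0, 0, 0, 0, 0, 0.005, 1], [0, 0, 0, 0, 0, 0.01, 1], [0, 0, 0, 0, 0, 0.015, 1], [0, 0, 0, 0, 0, 0.02, 1], [0, 0, 0, 0, 0, 0.02, 1], [0, 0, 0, 0, 0, 0.02, 1], [0, 0, 0, 0, 0, 0.02, 1], [0, 0, 0, 0, 0, 0.02, 1]]]}}

```text
t: 14.15
tcp_pos: [0.5591, 0.0877, 0.1528]
tool_rot: [0.639, 0.77, -0.0, -0.0]
force: [-0.2, 0.5, 1.9]
finger_gap: -0.002
```

Emit:
{"name": "move_arm", "arguments": {"plan": [[[0, 0, 0, 0, 0, 0.005, 1], [0, 0, 0, 0, 0, 0.01, 1], [0, 0, 0, 0, 0, 0.015, 1], [0, 0, 0, 0, 0, 0.015, 1], [0, 0, 0, 0, 0, 0.015, 1], [0, 0, 0, 0, 0, 0.015, 1], [0, 0, 0, 0, 0, 0.015, 1], [0, 0, 0, 0, 0, 0.015, 1]]]}}

```text
t: 15.15
tcp_pos: [0.5592, 0.0878, 0.1516]
tool_rot: [0.639, 0.77, 0.0, 0.0]
force: [-0.7, -0.7, 4.9]
finger_gap: 0.001
```

b's collar is on the ring, with the force rising to 4.9 N at the expected height. On to c.

Emit:
{"name": "move_arm", "arguments": {"plan": [[[0, 0, 0, 0, 0, -0.1, 1], [0, 0, 0, 0, 0, -0.3, 1], [0, 0, 0, 0, 0, -0.45, 1], [0, 0, 0, -0.2, 0, -0.45, 1], [0, 0, 0, -0.45, 0, -0.45, 1], [0, 0, 0, -0.7, 0, -0.45, 1], [0, 0, 0, -0.7, 0, -0.45, 1], [0, 0, 0, -0.7, 0, -0.45, 1]]]}}

```text
t: 16.15
tcp_pos: [0.5715, 0.0187, 0.1958]
tool_rot: [0.639, 0.769, -0.0, -0.001]
force: [-0.1, -0.2, 0.6]
finger_gap: 0.0
```

Emit:
{"name": "move_arm", "arguments": {"plan": [[[0, 0, 0, 0, 0, 0.08, 1], [0, 0, 0, 0, 0, 0.14, 1], [0, 0, 0, 0, 0, 0.17, 1], [0, 0, 0, 0, 0, 0.2, 1], [0, 0, 0, 0, 0, 0.23, 1], [0, 0, 0, 0, 0, 0.26, 1], [0, 0, 0, 0, 0, 0.29, 1], [0, 0, 0, 0, 0, 0.29, 1]]]}}

```text
t: 17.15
tcp_pos: [0.5717, 0.0189, 0.1669]
tool_rot: [0.639, 0.77, -0.0, -0.0]
force: [-1.0, -0.5, 1.1]
finger_gap: -0.0
```

Emit:
{"name": "move_arm", "arguments": {"plan": [[[0, 0, 0, 0, 0, 0.01, 1], [0, 0, 0, 0, 0, 0.02, 1], [0, 0, 0, 0, 0, 0.03, 1], [0, 0, 0, 0, 0, 0.03, 1], [0, 0, 0, 0, 0, 0.03, 1], [0, 0, 0, 0, 0, 0.03, 1], [0, 0, 0, 0, 0, 0.03, 1], [0, 0, 0, 0, 0, 0.03, 1]]]}}

```text
t: 18.15
tcp_pos: [0.5719, 0.0189, 0.1642]
tool_rot: [0.639, 0.77, -0.0, -0.0]
force: [0.3, 0.8, 0.9]
finger_gap: -0.005
```

Emit:
{"name": "move_arm", "arguments": {"plan": [[[0, 0, 0, 0, 0, 0.02, 1], [0, 0, 0, 0, 0, 0.035, 1], [0, 0, 0, 0, 0, 0.05, 1], [0, 0, 0, 0, 0, 0.065, 1], [0, 0, 0, 0, 0, 0.08, 1], [0, 0, 0, 0, 0, 0.095, 1], [0, 0, 0, 0, 0, 0.095, 1], [0, 0, 0, 0, 0, 0.095, 1]]]}}

```text
t: 19.15
tcp_pos: [0.5718, 0.019, 0.1545]
tool_rot: [0.639, 0.77, -0.0, -0.0]
force: [-0.9, -0.7, 1.8]
finger_gap: 0.006
```

Emit:
{"name": "move_arm", "arguments": {"plan": [[[0, 0, 0, 0, 0, 0.005, 1], [0, 0, 0, 0, 0, 0.01, 1], [0, 0, 0, 0, 0, 0.015, 1], [0, 0, 0, 0, 0, 0.02, 1], [0, 0, 0, 0, 0, 0.025, 1], [0, 0, 0, 0, 0, 0.03, 1], [0, 0, 0, 0, 0, 0.03, 1], [0, 0, 0, 0, 0, 0.03, 1]]]}}

```text
t: 20.15
tcp_pos: [0.572, 0.019, 0.1519]
tool_rot: [0.639, 0.77, 0.0, 0.0]
force: [-0.6, 0.1, 3.9]
finger_gap: 0.002
```

Emit:
{"name": "move_arm", "arguments": {"plan": [[[0, 0, 0, 0, 0, -0.1, 1], [0, 0, 0, 0, 0, -0.3, 1], [0, 0, 0, 0, 0, -0.5, 0.6], [0, 0, 0, 0.25, 0, -0.7, 0], [0, 0, 0, 0.5, 0, -0.7, 0], [0, 0, 0, 0.75, 0, -0.7, 0], [0, 0, 0, 1, 0, -0.7, 0], [0, 0, 0, 1, 0, -0.7, 0]]]}}

```text
t: 21.15
tcp_pos: [0.5529, 0.1185, 0.2219]
tool_rot: [0.638, 0.77, -0.0, -0.0]
force: [0.4, -0.5, 0.6]
finger_gap: 1.001
```

```bash
python3 g.py a 0.132; python3 - <<'E'
from station import snapshot
from h import *
s=snapshot("scene");cv2.imwrite("pics/s2.png",cv2.resize(s["img"][120:270,200:400,::-1],(800,600)))
s=snapshot("top");p=cloud(s);z=p[...,2]
m=((z>.118)&(z<.165)&(p[...,0]>.5)&(p[...,0]<.62)&(p[...,1]>-.03)&(p[...,1]<.2)).astype(np.uint8)
k,l,st,c=cv2.connectedComponentsWithStats(m)
for i in range(1,k):
    if st[i,4]>25: print(st[i,4],np.median(p[l==i],0).round(4))
E
```

```text
t 21.15 p [0.5529 0.1185 0.2219] F [ 0.36 -0.49  0.57] gap 1.001 yaw_y 10.78 zax [-0.001 -0.    -1.   ]
shift units [0.381 0.003 0.899] turn to 10.5: 0.006
143 [0.5712 0.0182 0.1303]
```

View pics/s2.png

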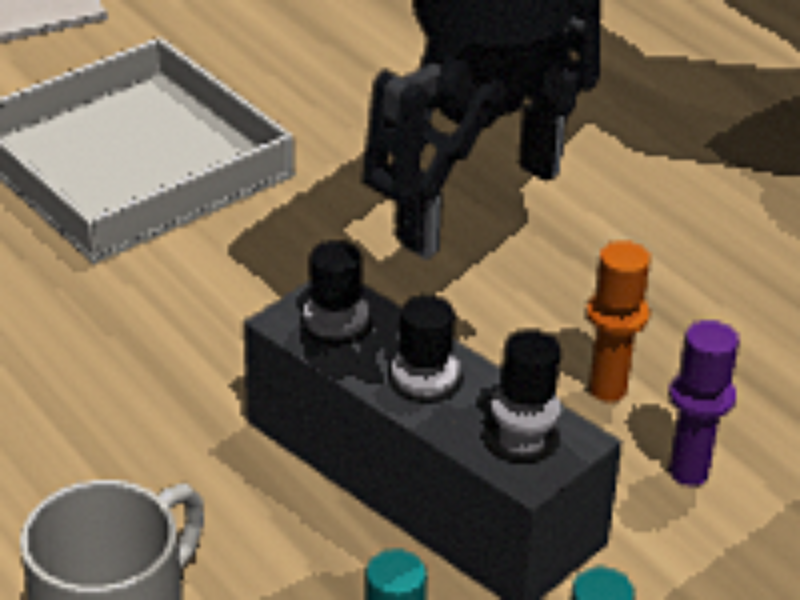

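In the crop b and c sit with collars on the rings (425,375 and 335,315), and a stands part-way (522,400). The open fingers are over the row.

Emit:
{"name": "move_arm", "arguments": {"plan": [[[0, 0, 0, 0.2, 0, 0.05, 0], [0, 0, 0, 0.38, 0, 0.1, 0], [0, 0, 0, 0.38, 0, 0.3, 0], [0, 0, 0, 0.38, 0, 0.5, 0], [0, 0, 0, 0.38, 0, 0.7, 0], [0, 0, 0, 0.38, 0, 0.85, 0], [0, 0, 0, 0.38, 0, 0.85, 0], [0, 0, 0, 0.38, 0, 0.85, 0]]]}}

```text
t: 22.25
tcp_pos: [0.547, 0.1548, 0.1372]
tool_rot: [0.639, 0.77, 0.0, 0.0]
force: [-0.3, -0.2, -0.0]
finger_gap: 0.998
```

Emit:
{"name": "move_arm", "arguments": {"plan": [[[0, 0, 0, 0, 0, 0, 0.3], [0, 0, 0, 0, 0, 0, 0.5], [0, 0, 0, 0, 0, 0, 0.6], [0, 0, 0, 0, 0, 0, 0.66], [0, 0, 0, 0, 0, 0, 0.72], [0, 0, 0, 0, 0, 0, 0.78], [0, 0, 0, 0, 0, 0, 0.9], [0, 0, 0, 0, 0, 0, 1]]], "force": 20}}

```text
t: 23.25
tcp_pos: [0.5466, 0.1546, 0.1369]
tool_rot: [0.639, 0.77, 0.0, 0.0]
force: [0.1, 0.9, 1.0]
finger_gap: 0.343
```

Emit:
{"name": "move_arm", "arguments": {"plan": [[[0, 0, 0, 0, 0, -0.08, 1], [0, 0, 0, 0, 0, -0.2, 1], [0, 0, 0, 0, 0, -0.35, 1], [0, 0, 0, 0, 0, -0.55, 1], [0, 0, 0, 0, 0, -0.75, 1], [0, 0, 0, 0, 0, -0.9, 1], [0, 0, 0, 0, 0, -1, 1], [0, 0, 0, 0, 0, -1, 1]]], "force": 40}}

```text
t: 24.25
tcp_pos: [0.5469, 0.1546, 0.2376]
tool_rot: [0.639, 0.77, 0.001, 0.001]
force: [-0.5, 0.7, -3.7]
finger_gap: 0.336
```

```bash
python3 g.py t 0.25; python3 - <<'E'
from station import snapshot
import cv2
s=snapshot("scene");cv2.imwrite("pics/s3.png",cv2.resize(s["img"][90:270,180:420,::-1],(800,600)))
E
```

```text
t 24.25 p [0.5469 0.1546 0.2376] F [-0.47  0.73 -3.67] gap 0.336 yaw_y 10.63 zax [ 0.002  0.    -1.   ]
shift units [-4.407 -0.948 -0.125] turn to 10.5: 0.003
```

View pics/s3.png

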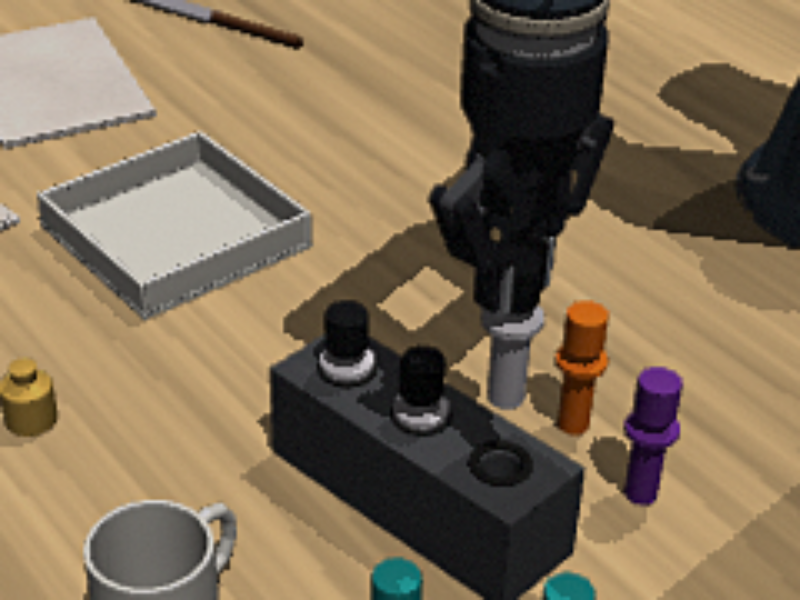

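Ram a hangs clear of its bore (bore a empty at (500,462)), and b and c are home. Carrying it to the tray.

Emit:
{"name": "move_arm", "arguments": {"plan": [[[0, 0, 0, -0.08, -0.02, -0.1, 1], [0, 0, 0, -0.2, -0.04, -0.2, 1], [0, 0, 0, -0.36, -0.08, -0.2, 1], [0, 0, 0, -0.52, -0.11, -0.2, 1], [0, 0, 0, -0.68, -0.15, -0.2, 1], [0, 0, 0, -0.82, -0.18, -0.2, 1], [0, 0, 0, -0.93, -0.2, -0.2, 1], [0, 0, 0, -0.95, -0.2, -0.2, 1]]]}}

```text
t: 25.3
tcp_pos: [0.5445, 0.0567, 0.2567]
tool_rot: [0.639, 0.769, 0.0, -0.0]
force: [-0.8, -0.0, -2.1]
finger_gap: 0.336
```

Emit:
{"name": "move_arm", "arguments": {"plan": [[[0, 0, 0, -0.08, -0.02, 0, 1], [0, 0, 0, -0.2, -0.04, 0, 1], [0, 0, 0, -0.36, -0.08, 0, 1], [0, 0, 0, -0.52, -0.11, 0, 1], [0, 0, 0, -0.68, -0.15, 0, 1], [0, 0, 0, -0.82, -0.18, 0, 1], [0, 0, 0, -0.93, -0.2, 0, 1], [0, 0, 0, -0.95, -0.2, 0, 1]]]}}

```text
t: 26.3
tcp_pos: [0.5424, -0.0404, 0.2568]
tool_rot: [0.639, 0.769, 0.0, 0.0]
force: [0.3, 0.2, -3.0]
finger_gap: 0.336
```

Emit:
{"name": "move_arm", "arguments": {"plan": [[[0, 0, 0, -0.08, -0.02, 0, 1], [0, 0, 0, -0.2, -0.04, 0, 1], [0, 0, 0, -0.36, -0.08, 0, 1], [0, 0, 0, -0.52, -0.11, 0, 1], [0, 0, 0, -0.68, -0.15, 0, 1], [0, 0, 0, -0.82, -0.18, 0, 1], [0, 0, 0, -0.93, -0.2, 0, 1], [0, 0, 0, -0.95, -0.2, 0, 1]]]}}

```text
t: 27.3
tcp_pos: [0.5402, -0.1375, 0.2568]
tool_rot: [0.639, 0.769, 0.0, 0.0]
force: [-1.1, 0.5, -1.8]
finger_gap: 0.344
```

Emit:
{"name": "move_arm", "arguments": {"plan": [[[0, 0, 0, -0.08, -0.02, 0, 1], [0, 0, 0, -0.2, -0.04, 0, 1], [0, 0, 0, -0.36, -0.08, 0, 1], [0, 0, 0, -0.52, -0.11, 0, 1], [0, 0, 0, -0.68, -0.15, 0, 1], [0, 0, 0, -0.82, -0.18, 0, 1], [0, 0, 0, -0.93, -0.2, 0, 1], [0, 0, 0, -0.95, -0.2, 0, 1]]]}}

```text
t: 28.3
tcp_pos: [0.538, -0.2346, 0.2568]
tool_rot: [0.639, 0.769, 0.0, 0.0]
force: [0.0, 0.3, -3.3]
finger_gap: 0.339
```

```bash
python3 g.py t 0.101
```

```text
t 28.3 p [ 0.538  -0.2346  0.2568] F [ 0.03  0.28 -3.29] gap 0.339 yaw_y 10.57 zax [ 0.  0. -1.]
shift units [-0.598 -0.143  1.558] turn to 10.5: 0.001
```

Emit:
{"name": "move_arm", "arguments": {"plan": [[[0, 0, 0, -0.1, -0.02, 0.05, 1], [0, 0, 0, -0.25, -0.06, 0.15, 1], [0, 0, 0, -0.4, -0.1, 0.3, 1], [0, 0, 0, -0.5, -0.12, 0.45, 1], [0, 0, 0, -0.58, -0.14, 0.55, 1], [0, 0, 0, -0.6, -0.14, 0.6, 1], [0, 0, 0, -0.6, -0.14, 0.6, 1], [0, 0, 0, -0.6, -0.14, 0.6, 1]]]}}

```text
t: 29.3
tcp_pos: [0.5356, -0.295, 0.1973]
tool_rot: [0.638, 0.77, 0.0, 0.0]
force: [0.2, -0.2, -3.4]
finger_gap: 0.34
```

Emit:
{"name": "move_arm", "arguments": {"plan": [[[0, 0, 0, 0, 0, 0.1, 1], [0, 0, 0, 0, 0, 0.25, 1], [0, 0, 0, 0, 0, 0.4, 1], [0, 0, 0, 0, 0, 0.55, 1], [0, 0, 0, 0, 0, 0.7, 1], [0, 0, 0, 0, 0, 0.8, 1], [0, 0, 0, 0, 0, 0.87, 1], [0, 0, 0, 0, 0, 0.87, 1]]]}}

```text
t: 30.3
tcp_pos: [0.5352, -0.2951, 0.1093]
tool_rot: [0.639, 0.77, -0.0, -0.0]
force: [-1.2, -0.6, -2.6]
finger_gap: 0.337
```

Emit:
{"name": "move_arm", "arguments": {"plan": [[[0, 0, 0, 0, 0, 0.01, 1], [0, 0, 0, 0, 0, 0.02, 1], [0, 0, 0, 0, 0, 0.03, 1], [0, 0, 0, 0, 0, 0.04, 1], [0, 0, 0, 0, 0, 0.05, 1], [0, 0, 0, 0, 0, 0.05, 1], [0, 0, 0, 0, 0, 0.05, 1], [0, 0, 0, 0, 0, 0.05, 1]]]}}

```text
t: 31.3
tcp_pos: [0.5354, -0.2952, 0.1048]
tool_rot: [0.639, 0.77, -0.0, 0.0]
force: [0.5, -0.5, -2.3]
finger_gap: 0.339
```

Emit:
{"name": "move_arm", "arguments": {"plan": [[[0, 0, 0, 0, 0, 0.005, 1], [0, 0, 0, 0, 0, 0.01, 1], [0, 0, 0, 0, 0, 0.015, 1], [0, 0, 0, 0, 0, 0.02, 1], [0, 0, 0, 0, 0, 0.02, 1], [0, 0, 0, 0, 0, 0.02, 1], [0, 0, 0, 0, 0, 0.02, 1], [0, 0, 0, 0, 0, 0.02, 1]]]}}

```text
t: 32.3
tcp_pos: [0.5355, -0.2955, 0.1042]
tool_rot: [0.639, 0.77, -0.0, 0.001]
force: [-2.2, 0.8, 6.3]
finger_gap: 0.341
```

Emit:
{"name": "move_arm", "arguments": {"plan": [[[0, 0, 0, 0, 0, 0.005, 1], [0, 0, 0, 0, 0, 0.01, 1], [0, 0, 0, 0, 0, 0.01, 1], [0, 0, 0, 0, 0, 0.01, 1], [0, 0, 0, 0, 0, 0.01, 1], [0, 0, 0, 0, 0, 0.01, 1], [0, 0, 0, 0, 0, 0.01, 1], [0, 0, 0, 0, 0, 0.01, 1]]]}}

```text
t: 33.3
tcp_pos: [0.5356, -0.2957, 0.1042]
tool_rot: [0.638, 0.77, -0.0, 0.001]
force: [-2.9, 2.0, 11.7]
finger_gap: 0.338
```

It's standing on the tray floor. I'll take the load off, then open gently.

Emit:
{"name": "move_arm", "arguments": {"plan": [[[0, 0, 0, 0, 0, -0.01, 1], [0, 0, 0, 0, 0, -0.018, 1], [0, 0, 0, 0, 0, -0.018, 1], [0, 0, 0, 0, 0, -0.018, 0.62], [0, 0, 0, 0, 0, -0.018, 0.58], [0, 0, 0, 0, 0, -0.018, 0.5], [0, 0, 0, 0, 0, -0.018, 0.35], [0, 0, 0, 0, 0, -0.018, 0.1]]]}}

```text
t: 34.3
tcp_pos: [0.5353, -0.2952, 0.1035]
tool_rot: [0.639, 0.77, 0.0, -0.0]
force: [0.0, -0.0, -0.1]
finger_gap: 0.845
```

Emit:
{"name": "move_arm", "arguments": {"plan": [[[0, 0, 0, 0, 0, 0, 0], [0, 0, 0, 0, 0, -0.1, 0], [0, 0, 0, 0, 0, -0.3, 0], [0, 0, 0, 0, 0, -0.5, 0], [0, 0, 0, 0, 0, -0.7, 0], [0, 0, 0, 0, 0, -0.9, 0], [0, 0, 0, 0, 0, -1, 0], [0, 0, 0, 0, 0, -1, 0]]]}}

```text
t: 35.3
tcp_pos: [0.5356, -0.2955, 0.2046]
tool_rot: [0.639, 0.77, -0.0, 0.001]
force: [0.1, -0.4, 0.3]
finger_gap: 1.002
```

```bash
python3 g.py; python3 - <<'E'
from station import snapshot
from h import *
s=snapshot("scene");cv2.imwrite("pics/s4.png",cv2.resize(s["img"][60:330,140:500,::-1],(800,600)))
p=cloud(s);z=p[...,2]
m=((z>.118)&(z<.165)&(p[...,0]>.5)&(p[...,0]<.62)&(p[...,1]>-.03)&(p[...,1]<.2)).astype(np.uint8)
k,l,st,c=cv2.connectedComponentsWithStats(m)
for i in range(1,k):
    q=p[l==i]
    if st[i,4]>25: print(st[i,4],np.median(q,0).round(4),np.percentile(q[:,2],85).round(4))
E
```

```text
t 35.3 p [ 0.5356 -0.2955  0.2046] F [ 0.07 -0.39  0.3 ] gap 1.002 yaw_y 10.63 zax [ 0.002 -0.001 -1.   ]
135 [0.5751 0.0197 0.1294] 0.1313
143 [0.5624 0.0902 0.1294] 0.1312
```

View pics/s4.png

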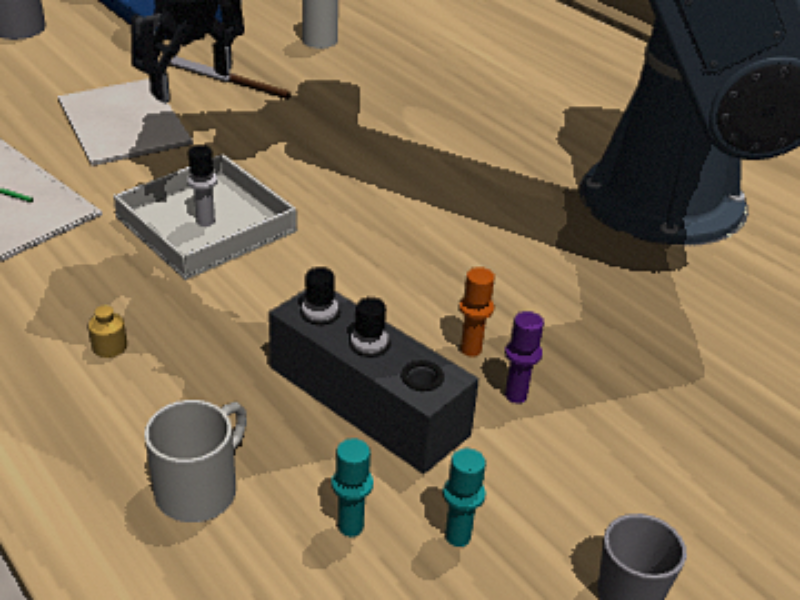

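Ram a stands in the tray (203,190). Rams b and c are home (370,325 and 320,295), with tops at about 0.130 m as expected. The bystanders haven't moved and the gripper is clear.

```bash
python3 -c "
from station import manip
print(manip.sign_off())"
```

```text
the job is handed in; nothing more can be done
None
```

The job is handed in: ram a was the one that binds, and it now stands upright in the enamel tray; rams b and c are home on their buffer rings. The sign-off gives no verdict.

- **Ram a:** the push rose from 2.7 to 6.0 to 8.5 N between about 11 and 14.5 mm down. I stopped there, drew it out by its grip and set it on the tray floor. Setting it down pressed it on the floor with about 12 N before I eased off and let go.
- **Rams b and c:** both went down at about 2 N or less until the collar met the ring, where I stopped at 4.9 N (b) and 3.9 N (c).
- **Last checks:**
  - The depth picture put the tops of b and c at about 0.130 m, the height expected with the collars on the rings.
  - The last picture showed ram a standing in the tray, the mug, cup and weight where they were (judged by eye), and the gripper open and clear.
  - The clock stood at about 35 s of the 61 s allowed.
- **Not confirmed:** I never measured how far down the pad under ram a stayed. It needs to be past 7 mm; I pushed it to about 14 mm, and it should spring back only to about 11–12 mm. No check failed or disagreed.

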